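# Clamp the brass blank at the jeweller's bench

### The job

Secure the brass blank in the bridge clamp that is fixed to the bench. With the blue cam lever still standing open, turn the brass wing nut clockwise until its red end points straight along the bridge at the red mark (so set, the lever meets firm resistance about half way), then fold the blue lever all the way down. Do not disturb the loose wooden ring clamp lying nearby.

Things in the scene. Friction and masses are not known exactly. Their poses are not given: they have to be found in the camera images.
- clamp: Bridge clamp fixed to the bench: wooden block 110 x 230 x 30 mm holding a brass blank, and over it a steel bridge 30 mm wide along y, top at z = 80 mm. Origin: centre of the underside; z up, y along the bridge towards the blue lever. Nut axis (vertical) at x, y = 0, -80; red mark on the bridge top, x = 0, y -49 to -27. Lever pin along x at y, z = 80, 92, in cheeks up to z = 106.
- adjuster_nut (a joint): Brass wing nut, wing 48 x 12 mm, z = 92 to 118 mm, centred on the nut axis, one end red; grip it across the 12 mm at z = 108. Value in rad, 0 to 2.2, grows clockwise seen from above; at v the red end points 1.4 - v anticlockwise of clamp +y: at 1.4 it points at the mark. Starts at 0.15 to 0.7. Friction 0.15 N m; stays where left. Each rad makes the lever bite 0.3 rad sooner.
- cam_lever (a joint): Lever 103 mm long from its pin, last 55 mm a blue grip 20 wide, 12 thick. Rad: 0 = open, 75 deg above level, leaning to clamp +y; grows as it folds down to +y; 1.3 = closed, level (a stop). Starts at 0 to 0.15, stays where left (friction 0.45 N m); with the nut at 1.4 a spring resists from 0.65, to 0.42 N m more when closed. Push its nut side with closed fingers, outwards, then down.
- ring_clamp: Bystander that looks a little like the job: loose dark wooden ring clamp lying on the bench, 130 x 30 x 22 mm with a steel band and a small all-brass wing on top (49 mm high in all). Origin at the centre of its underside, x along it. Not to be disturbed.

How it is judged:
By the outcome, as a careful person would: the job done as asked, in the order asked, and still so for the second after the job is handed in, with the robot touching nothing.
It also fails if it takes over 42 s, if anything falls off the work surface, if the arm or the gripper's body presses on something with over 40 N, if the wrist force passes 120 N, or if a joint passes its speed limit or range.

### The arm

A 6-joint arm with a two-finger parallel gripper is mounted at the origin on the work surface. World frame = base frame: x ahead of the robot, y to its left, z up, the work surface at z = 0. Lengths are in mm, angles in rad, forces in N, time in s.
With the tool pointing down it reaches from about 350 to 975 mm from the base axis. Payload 7.1 kg.
Tool frame: the origin (TCP) lies at the very end of the fingers, on their centre line; the grasp point (between the pads) lies 19 mm behind it; x points along the fingers, y is the direction in which the jaws open and shut, and the axes are right-handed (so a half turn about x gives the same grasp; the last joint's range is limited). The gripper opens to 88 mm and grips with 3 to 60 N. Pads are 20 mm wide; open, the fingers measure 115 mm over their backs; the gripper's body (75 mm by 178 mm) begins 61 mm behind the grasp point.
Start: joints at [-1.282, 0.423, 1.63, -0, 1.089, -0.019], TCP at [189.369, -595.604, 222.675] pointing down, gripper open.
Joint ranges: [-3, 3], [-0.9, 2.11], [0.09, 2.58], [-1.31, 4.45], [0.11, 2.69], [-2.54, 2.54]. Speed limits (rad/s): [2.39, 2.39, 3.01, 3.14, 3.14, 3.14].

### API

Orientations are given as a rotation vector (axis times angle).
In Python, from workcell import ctrl gives the robot as it stands. The module is installed in compiled form; this text tells all that it offers.
- The arm moves only by the tool carry_out, never from a script. Its argument "commands" is a list of rows, each a list of 6 numbers: the shift along the tool's x, y, z in m, then the turn, a rotation vector about the tool's x, y, z in degrees. In form: [[tx, ty, tz, rx, ry, rz], ...]. A call has 1 to 8 rows; each row shifts and turns the pose as measured when the row begins, along the tool's axes as they then stand; what a row does not reach is not made up. A row lasts 1/8 s, in which the tool goes at most 62.5 mm and 10.7 degrees, less where a joint would pass 70% of its speed; a pose out of reach is approached as far as the arm can. A call with a gripper value outside its range is refused whole. "grip" is the closure, from 0 (fully open) to 1 (shut), set as the call begins (left out, the last holds). The fingers move at their own pace and stop on an object; the grip force is fixed at half the most. Time passes only in rows, so rows that do not move let the fingers close. It gives the time, the measured TCP pose, the force and the opening at its end, in the units of the state.
- ctrl.get_obs(): the state, without advancing time (a new reading comes with each control period).
- ctrl.get_image(name): name is "scene" or "top" or "wrist"; returns a dict with "pixels" (400x640x3 uint8, blue, green, red), "intrinsics" (3x3 intrinsics, pixels), "rvec" (rotation vector, rad) and "tvec" (3), from world to camera coordinates, as OpenCV has them. Camera axes: x right, y down, z forward; pixel columns grow to the right and rows downward; lengths in mm; the calibration is good to about 2 mm. A picture is of the moment at which its call begins. There is no depth.
- ctrl.close_job(): hands the job in, once; it reports no verdict.
The state is a dict: "t": time; "qpos": joint angles; "qvel": joint speeds; "joint_torque": joint torques, N m; "ee_pos": TCP position; "orientation": TCP orientation; "ft_force": force on the tool from outside, world axes, zero at the start; "moment": the same for the moment, N m; "width": finger opening in mm.
Only numpy, scipy, OpenCV 4.12 (cv2) and the standard library are available. Lean on these libraries where they do the work, as an engineer would, in place of code of your own. Each camera call takes 0.05 s, during which the arm holds its last target. There are 200 camera calls.

## Working session

There is one attempt and no reset: what is moved stays moved. The work goes in short steps, Python scripts to look and compute and a tool call to move; the robot and the scene stay as the last step left them, time stands still between calls to the robot, and variables do not carry over. Pictures are saved under pics/ and viewed, about 8 in all and at most 12, crops included, and the job is handed in when it is done.

Besides the shell and the picture viewer there is one more tool, called after "Call:" by a JSON object that holds its "fn" and its "kwargs". carry_out: Moves the arm, as the interface text tells. Its arguments: {"type":"object","properties":{"commands":{"type":"array"},"grip":{"type":"number"}},"required":["commands"]}

```bash
mkdir -p pics; ls
python3 - <<'E'
from workcell import ctrl
import cv2,numpy as np
o=ctrl.get_obs(); print(o)
for n in("scene","top"):
    d=ctrl.get_image(n); cv2.imwrite(f"pics/{n}0.png",d["pixels"]); np.savez(f"pics/{n}0.npz",**d)
    R=cv2.Rodrigues(np.array(d["rvec"],float))[0]; print(n,"cam at",-R.T@np.array(d["tvec"],float).ravel(), R[2])
E
```

```text
pics
{'t': 0.0, 'qpos': array([-1.28201249e+00,  4.23837740e-01,  1.63067533e+00, -2.31775802e-06,
        1.08857656e+00, -1.89944133e-02]), 'qvel': array([-8.18478616e-05,  7.86193608e-04,  1.35086907e-04, -4.86565890e-04,
       -1.10855709e-03,  1.29946996e-03]), 'joint_torque': array([-3.29697315e-03, -5.44628263e+01, -2.73670721e+01,  6.41211821e-02,
        2.28394341e-02, -1.02814922e-04]), 'ee_pos': array([ 189.21127673, -595.1011358 ,  221.90938794]), 'orientation': array([ 2.05594062,  0.32048526, -2.05636375]), 'ft_force': array([0.54266195, 0.52262727, 0.34051872]), 'moment': array([-0.02125395, -0.01677929, -0.00755811]), 'width': 87.86753289449217}
scene cam at [878.57551211 647.42418795 755.44619323] [-0.35451164 -0.65021355 -0.67197012]
top cam at [ 374.52448414    5.22790698 1220.57988754] [ 0.1542696   0.00139662 -0.9880278 ]
```

View pics/top0.png

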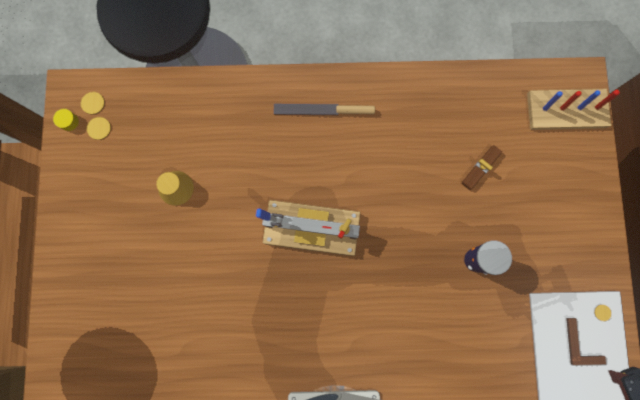

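View pics/scene0.png

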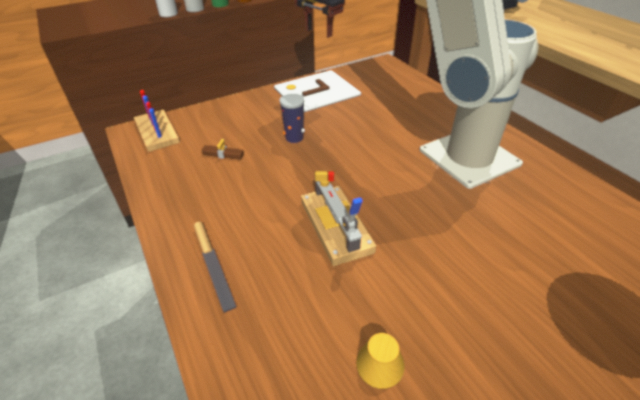

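The top view shows the clamp at about (311,228), with the lever blue at (262,214), the mark at (327,227), and the wing at (345,228) with its red end at about (342,233). The ring clamp is far off at (483,168).

```bash
cat > h.py <<'E'
import cv2,numpy as np
from scipy.spatial.transform import Rotation as Ro
def cam(d):
    R=cv2.Rodrigues(np.array(d["rvec"],float))[0]; t=np.array(d["tvec"],float).ravel()
    return np.array(d["intrinsics"],float).reshape(3,3),R,t
def ray(d,uv):
    K,R,t=cam(d); v=R.T@np.linalg.inv(K)@np.array([uv[0],uv[1],1.]); return -R.T@t,v
def plane(d,uv,z):
    c,v=ray(d,uv); return c+v*(z-c[2])/v[2]
def proj(d,P):
    K,R,t=cam(d); q=K@(R@np.array(P,float)+t); return q[:2]/q[2]
def tri(d1,u1,d2,u2):
    A=[];b=[]
    for d,u in((d1,u1),(d2,u2)):
        c,v=ray(d,u); v/=np.linalg.norm(v); M=np.eye(3)-np.outer(v,v); A.append(M); b.append(M@c)
    return np.linalg.lstsq(np.vstack(A),np.hstack(b),rcond=None)[0]
def blobs(px,lo,hi,roi,amin=3):
    x0,y0,x1,y1=roi; h=cv2.cvtColor(np.ascontiguousarray(px[y0:y1,x0:x1]),cv2.COLOR_BGR2HSV)
    m=cv2.inRange(h,np.array(lo),np.array(hi)); n,l,s,c=cv2.connectedComponentsWithStats(m)
    return [(s[i,4],np.round(c[i]+[x0,y0],1),s[i,:4]+[x0,y0,0,0]) for i in range(1,n) if s[i,4]>=amin],m
E
python3 - <<'E'
from h import *
d=dict(np.load("pics/top0.npz")); s=dict(np.load("pics/scene0.npz"))
rt=(250,190,380,265); rs=(290,160,385,270)
for n,q,r in(("top",d,rt),("scene",s,rs)):
    for nm,lo,hi in(("red",(0,170,110),(6,255,255)),("red2",(174,150,110),(180,255,255)),("blue",(105,150,60),(130,255,255)),("brass",(18,150,120),(30,255,255))):
        print(n,nm,[(int(a),c,b) for a,c,b in blobs(q["pixels"],lo,hi,r)[0]])
b,m=blobs(d["pixels"],(12,40,150),(26,150,255),rt,200)
m=cv2.morphologyEx(m,cv2.MORPH_CLOSE,np.ones((15,15)))
c=max(cv2.findContours(m,0,2)[0],key=cv2.contourArea)+np.array([250,190])
bx=cv2.boxPoints(cv2.minAreaRect(c)); P=np.array([plane(d,p,30)[:2] for p in bx]); print(bx,P,P.mean(0),np.linalg.norm(np.diff(P,axis=0),axis=1))
o=d["pixels"][195:262,250:370]; cr=s["pixels"][160:270,290:390]
a=cv2.resize(o,None,fx=5,fy=5,interpolation=2); e=cv2.resize(cr,None,fx=2.4,fy=2.4,interpolation=2)
w=np.zeros((335+264,600,3),np.uint8); w[:335]=a; w[335:335+e.shape[0],:e.shape[1]]=e
cv2.imwrite("pics/crop0.png",w)
print(Ro.from_rotvec([2.05594062,0.32048526,-2.05636375]).as_matrix().round(3))
E
```

```text
top red [(26, array([340.9, 234.1]), array([338, 231,   6,   7]))]
top red2 []
top blue [(28, array([258.6, 212.7]), array([257, 209,   4,   8]))]
top brass [(166, array([313.1, 213.7]), array([299, 209,  29,  10])), (50, array([345.2, 226.5]), array([340, 220,  10,  12])), (275, array([309.8, 237.8]), array([295, 231,  30,  15]))]
scene red [(43, array([331. , 175.8]), array([329, 172,   5,   9]))]
scene red2 []
scene blue [(50, array([356.2, 202.9]), array([352, 199,   9,  12]))]
scene brass [(151, array([321.3, 177. ]), array([315, 171,  14,  15])), (29, array([346.1, 203.9]), array([343, 201,   6,   8])), (297, array([325.8, 217.2]), array([315, 206,  24,  24]))]
[[250. 190.]
 [379. 190.]
 [379. 264.]
 [250. 264.]] [[ 598.45375729  196.84075189]
 [ 590.99121233 -126.22298529]
 [ 407.24405246 -119.04075651]
 [ 414.29381689  196.45386501]] [502.74570974  37.00771877] [323.14991545 183.88747421 315.57337559]
[[-0.     0.303 -0.953]
 [ 0.001 -0.953 -0.303]
 [-1.    -0.001 -0.   ]]
```

View pics/crop0.png

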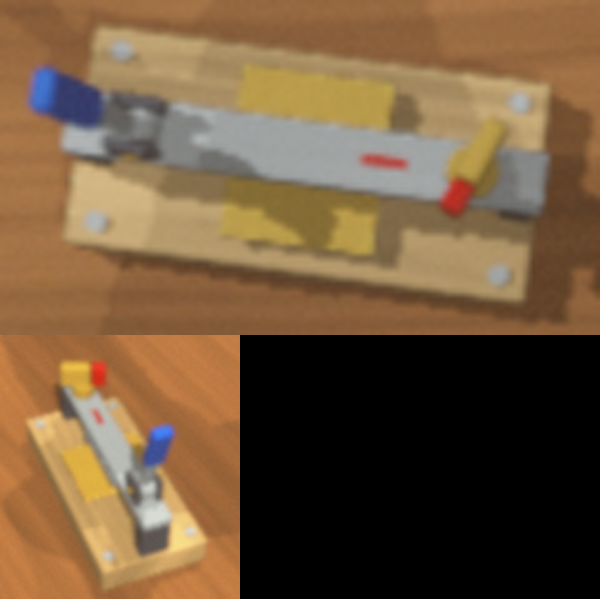

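The crop shows the red end pointing down-left, about 65° anticlockwise of +y. The lever is open, leaning to +y, and the block's corners are clear.

Run:
```python
from h import *
d=dict(np.load("pics/top0.npz")); s=dict(np.load("pics/scene0.npz"))
f=lambda u,v:(250+(u+.5)/5-.5,195+(v+.5)/5-.5)
C=np.array([plane(d,f(*p),30)[:2] for p in((97,26),(550,83),(525,298),(64,240))]); print(C.round(1),np.linalg.norm(C-np.roll(C,-1,0),axis=1))
cen=C.mean(0); yv=(C[0]+C[3]-C[1]-C[2]); th=np.arctan2(yv[1],yv[0]); print("centre",cen,"y dir deg",np.degrees(th))
Y=np.array([np.cos(th),np.sin(th)]); X=np.array([Y[1],-Y[0]])
mk=plane(d,f(385,162),80)[:2]; print("mark local",(mk-cen)@X,(mk-cen)@Y, mk)
red=tri(d,(340.9,234.1),s,(331.,175.8)); br=tri(d,(345.2,226.5),s,(321.3,177.)); print("red",red,"brass",br)
N=cen-80*Y; print("nut",N)
r=plane(d,(340.9,234.1),116)[:2]; b=plane(d,(345.5,226),118)[:2]
for q in(r,b): print("loc",(q-cen)@X,(q-cen)@Y)
w=r-b; a=np.degrees(np.arctan2(w[1],w[0])-th); print("red end anticlock deg",a,"v",1.4-np.radians(a))
bl=tri(d,(258.6,212.7),s,(356.2,202.9)); print("blue",bl,(bl[:2]-cen)@X,(bl[:2]-cen)@Y)
```

```text
[[572.5 149.3]
 [538.6 -75.9]
 [432.4 -60.2]
 [466.  166. ]] [227.77196536 107.29716704 228.64305388 107.79926008]
centre [502.35388137  44.79780929] y dir deg 81.50139272358611
mark local -1.0191540185009744 -38.46102916312088 [495.66194077   6.90971921]
red [475.90235023 -25.89621289 104.16013903] brass [495.31694878 -37.52645127  99.6975589 ]
nut [490.53105173 -34.32374719]
loc -16.893398766867644 -73.62553687103507
loc 2.708930272204876 -81.80290976198155
red end anticlock deg 67.35589210543733 v 0.22441791214206286
blue [520.72976184 153.35125193 178.79899626] 2.131492574231906 110.07715308557654
```

```bash
cat >> h.py <<'E'
def plan(p,R,tp,tR,n):
    "rows from measured pose to target pose, in n equal steps, tool axes (m, deg)"
    w=(Ro.from_matrix(R.T@tR)).as_rotvec()
    return plan_w(p,R,tp,w,n)
def plan_w(p,R,tp,w,n):
    out=[]; st=Ro.from_rotvec(w/n).as_matrix(); dp=(np.array(tp)-p)/n
    for i in range(n):
        out.append(list(np.round(R.T@dp/1000,4))+list(np.round(np.degrees(w/n),2))); R=R@st
    return [[float(x) for x in r] for r in out]
def down(phi):
    c,s=np.cos(np.radians(phi)),np.sin(np.radians(phi)); return np.array([[0,c,s],[0,s,-c],[-1.,0,0]])
def pose(o): return np.array(o["ee_pos"]),Ro.from_rotvec(o["orientation"]).as_matrix()
E
python3 - <<'E'
from h import *; from workcell import ctrl
p,R=pose(ctrl.get_obs())
for r in plan(p,R,[490.5,-34.3,210],down(58.9),14): print(r)
E
```

```text
[0.0009, -0.0317, -0.0326, -9.38, -0.01, 0.0]
[0.0009, -0.0259, -0.0374, -9.38, -0.01, 0.0]
[0.0009, -0.0195, -0.0411, -9.38, -0.01, 0.0]
[0.0009, -0.0125, -0.0437, -9.38, -0.01, 0.0]
[0.0009, -0.0052, -0.0452, -9.38, -0.01, 0.0]
[0.0009, 0.0022, -0.0454, -9.38, -0.01, 0.0]
[0.0009, 0.0096, -0.0445, -9.38, -0.01, 0.0]
[0.0009, 0.0167, -0.0423, -9.38, -0.01, 0.0]
[0.0009, 0.0233, -0.039, -9.38, -0.01, 0.0]
[0.0009, 0.0294, -0.0347, -9.38, -0.01, 0.0]
[0.0009, 0.0347, -0.0294, -9.38, -0.01, 0.0]
[0.0009, 0.039, -0.0234, -9.38, -0.01, 0.0]
[0.0009, 0.0423, -0.0167, -9.38, -0.01, 0.0]
[0.0009, 0.0444, -0.0096, -9.38, -0.01, 0.0]
```

Call:
{"fn": "carry_out", "kwargs": {"commands": [[0.001,-0.032,-0.033,-9.4,0,0],[0.001,-0.026,-0.037,-9.4,0,0],[0.001,-0.019,-0.041,-9.4,0,0],[0.001,-0.013,-0.044,-9.4,0,0],[0.001,-0.005,-0.045,-9.4,0,0],[0.001,0.002,-0.045,-9.4,0,0],[0.001,0.01,-0.044,-9.4,0,0],[0.001,0.017,-0.042,-9.4,0,0]], "grip": 0}}

```text
t: 1.1
ee_pos: [358.3, -264.4, 211.9]
orientation: [1.147, 1.252, -1.145]
ft_force: [0.2, 0.7, -0.5]
width: 87.9
```

Run:
```python
from h import *; from workcell import ctrl
p,R=pose(ctrl.get_obs()); print(p,np.degrees(np.arctan2(R[1,1],R[0,1])))
for r in plan(p,R,[490.5,-34.3,210],down(58.9),7): print(r)
```

```text
[ 358.27909776 -264.44360912  211.92758131] 4.933990743601138
[0.0004, 0.0216, -0.0311, -7.71, -0.03, -0.0]
[0.0003, 0.0256, -0.0279, -7.71, -0.03, -0.0]
[0.0003, 0.0291, -0.0243, -7.71, -0.03, -0.0]
[0.0003, 0.0321, -0.0201, -7.71, -0.03, -0.0]
[0.0003, 0.0345, -0.0156, -7.71, -0.03, -0.0]
[0.0003, 0.0363, -0.0109, -7.71, -0.03, -0.0]
[0.0003, 0.0375, -0.0059, -7.71, -0.03, -0.0]
```

Call:
{"fn": "carry_out", "kwargs": {"commands": [[0,0.022,-0.031,-7.7,0,0],[0,0.026,-0.028,-7.7,0,0],[0,0.029,-0.024,-7.7,0,0],[0,0.032,-0.02,-7.7,0,0],[0,0.034,-0.016,-7.7,0,0],[0,0.036,-0.011,-7.7,0,0],[0,0.038,-0.006,-7.7,0,0],[0,0,0,0,0,0]]}}

```text
t: 2.1
ee_pos: [489.9, -21.5, 211.3]
orientation: [0.4, 1.539, -0.395]
ft_force: [0.1, 0.4, 0.4]
width: 87.7
```

Run:
```python
from h import *; from workcell import ctrl
o=ctrl.get_obs(); p,R=pose(o); print(p,np.degrees(np.arctan2(R[1,1],R[0,1])),o["qpos"])
d=ctrl.get_image("wrist"); np.savez("pics/w1.npz",**d); cv2.imwrite("pics/w1.png",d["pixels"])
for P in([490.5,-34.3,118],[496.3,7,80],[502,44.5,30]): print(proj(d,P))
for nm,lo,hi in(("red",(0,170,110),(6,255,255)),("red2",(174,150,110),(180,255,255)),("brass",(18,150,120),(30,255,255))):
    print(nm,[(int(a),c,b) for a,c,b in blobs(d["pixels"],lo,hi,(0,0,640,400),30)[0]])
```

```text
[489.91929799 -21.48796079 211.33228267] 60.94968034154415 [-0.07056347  0.2425911   1.92899562  0.00471364  0.97398471 -1.1369978 ]
[305.61129239 214.37640299]
[348.51815855 187.50427182]
[377.50688368 166.07962634]
red [(232, array([307.1, 195.2]), array([301, 184,  14,  21])), (87, array([349.6, 188.6]), array([339, 184,  22,  11]))]
red2 []
brass []
```

View pics/w1.png

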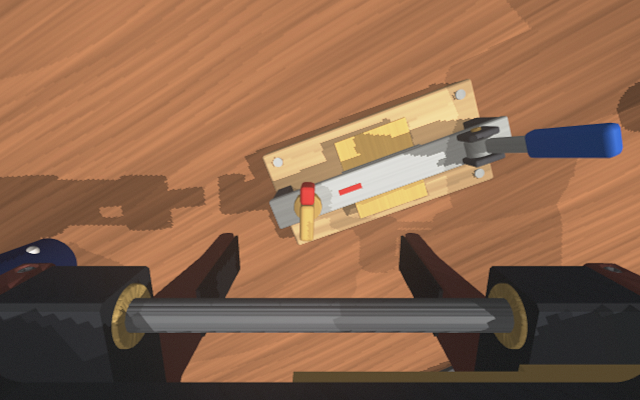

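Wrist view: the wing runs from the red end (307,185) to (307,241), and the mark at (349,188) is within 1.5 px of the prediction. I'll zoom in for the wing angle.

Run:
```python
from h import *
d=dict(np.load("pics/w1.npz")); cv2.imwrite("pics/w1c.png",cv2.resize(d["pixels"][170:255,265:370],None,fx=7,fy=7,interpolation=cv2.INTER_NEAREST))
```

```text
(no output)
```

View pics/w1c.png

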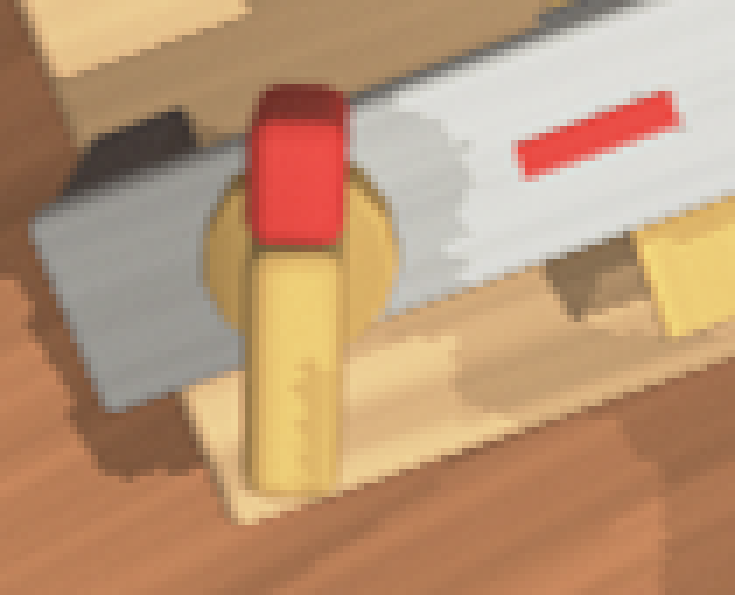

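The zoom shows the wing's top face from (297,122) to (294,493) in the crop and the mark from (517,160) to (677,108).

Run:
```python
from h import *; from workcell import ctrl
d=dict(np.load("pics/w1.npz")); f=lambda u,v:(265+(u+.5)/7-.5,170+(v+.5)/7-.5)
a,b=[plane(d,f(*q),118)[:2] for q in((297.5,120),(294,493))]
m1,m2=[plane(d,f(*q),80)[:2] for q in((519,160),(677,108))]
ang=lambda v:np.degrees(np.arctan2(v[1],v[0]))
print("wing centre",(a+b)/2,"len",np.linalg.norm(a-b),"red dir",ang(a-b)); print("mark",(m1+m2)/2,ang(m2-m1),np.linalg.norm(m2-m1))
Y=np.array([np.cos(np.radians(81.5)),np.sin(np.radians(81.5))]); print("nut from mark",(m1+m2)/2-42*Y)
# edges of the block and the bridge for yaw
q=[plane(d,f(*z),80)[:2] for z in((118,411),(735,198))]; print("bridge edge",ang(q[1]-q[0]))
q=[plane(d,z,30)[:2] for z in((264,157),(470,80))]; print("block edge",ang(q[1]-q[0]),np.linalg.norm(q[1]-q[0]))
p,R=pose(ctrl.get_obs())
for r in plan(p,R,[490.5,-33.5,90],down(60),4): print(r)
```

```text
wing centre [490.66060648 -33.23613899] len 46.256989465600036 red dir 149.87043833032772
mark [497.99512758   7.64473164] 79.62078500182895 22.174912701272365
nut from mark [491.78713231 -33.89393462]
bridge edge 80.7066002883583
block edge 81.03792054980157 225.07478331070428
[0.0303, -0.0023, 0.0018, 0.21, -0.08, -0.02]
[0.0303, -0.0023, 0.0018, 0.21, -0.08, -0.02]
[0.0303, -0.0023, 0.0018, 0.21, -0.08, -0.02]
[0.0303, -0.0022, 0.0017, 0.21, -0.08, -0.02]
```

Call:
{"fn": "carry_out", "kwargs": {"commands": [[0.03,-0.0023,0.0018,0.2,0,0],[0.03,-0.0023,0.0018,0.2,0,0],[0.03,-0.0023,0.0018,0.2,0,0],[0.025,-0.002,0.0018,0.2,0,0],[0,0,0,0,0,0]]}}

```text
t: 2.78
ee_pos: [487.5, -38.4, 93.4]
orientation: [0.421, 1.536, -0.419]
ft_force: [-0.3, 0.0, -0.1]
width: 88.0
```

Run:
```python
from h import *; from workcell import ctrl
o=ctrl.get_obs(); p,R=pose(o); print(p,np.degrees(np.arctan2(R[1,1],R[0,1])),o["ft_force"])
for r in plan(p,R,[490.8,-33.4,90],down(59.8),2): print(r)
```

```text
[487.5474738  -38.41067512  93.40565609] 59.296823335961335 [-0.33131816  0.01784219 -0.06198667]
[0.0017, 0.003, 0.0001, -0.25, -0.18, 0.01]
[0.0017, 0.003, 0.0001, -0.25, -0.18, 0.01]
```

Call:
{"fn": "carry_out", "kwargs": {"commands": [[0.0015,0.003,0,-0.2,-0.2,0],[0.0015,0.003,0,-0.2,-0.2,0],[0,0,0,0,0,0]]}}

```text
t: 3.15
ee_pos: [491.7, -33.9, 92.6]
orientation: [0.416, 1.526, -0.416]
ft_force: [0.1, 0.4, -0.1]
width: 88.1
```

Call:
{"fn": "carry_out", "kwargs": {"commands": [[0,0,0,0,0,0],[0,0,0,0,0,0],[0,0,0,0,0,0],[0,0,0,0,0,0]], "grip": 1}}

```text
t: 3.65
ee_pos: [492.4, -33.6, 93.6]
orientation: [0.415, 1.525, -0.415]
ft_force: [0.1, -0.2, -0.1]
width: 51.3
```

Run:
```python
from h import *; from workcell import ctrl
o=ctrl.get_obs(); p,R=pose(o); print(p,np.degrees(np.arctan2(R[1,1],R[0,1])),o["ft_force"],o["width"],o["moment"],o["t"])
```

```text
[492.39232818 -33.64689564  93.63775494] 59.62200206532738 [ 0.071073   -0.2047817  -0.11323621] 51.267138766873 [ 0.03302113 -0.20156433  0.00950073] 3.65
```

Call:
{"fn": "carry_out", "kwargs": {"commands": [[0.002,0,0,0,0,0],[0,0,0,0,0,0],[0,0,0,0,0,0],[0,0,0,0,0,0],[0,0,0,0,0,0],[0,0,0,0,0,0]]}}

```text
t: 4.4
ee_pos: [492.0, -34.3, 91.4]
orientation: [0.414, 1.525, -0.416]
ft_force: [-0.2, -1.6, 0.8]
width: 23.9
```

Run:
```python
from h import *; from workcell import ctrl
o=ctrl.get_obs(); p,R=pose(o); print(p,np.degrees(np.arctan2(R[1,1],R[0,1])),o["ft_force"],o["width"],o["moment"],o["t"]);print(R.round(3))
```

```text
[491.96309649 -34.28427729  91.41569092] 59.65845091947586 [-0.193861   -1.63208601  0.79336354] 23.89586377696463 [-0.17117256 -0.05776565  0.07751674] 4.4
[[ 0.005  0.505  0.863]
 [-0.002  0.863 -0.505]
 [-1.     0.     0.005]]
```

Call:
{"fn": "carry_out", "kwargs": {"commands": [[0,0,0,0,0,0],[0,0,0,0,0,0]]}}

```text
t: 4.65
ee_pos: [491.9, -34.3, 91.4]
orientation: [0.414, 1.526, -0.416]
ft_force: [-0.6, -0.5, 0.5]
width: 24.0
```

Run:
```python
from h import *; from workcell import ctrl
o=ctrl.get_obs(); p,R=pose(o); print(p,np.degrees(np.arctan2(R[1,1],R[0,1])),o["ft_force"],o["width"],o["moment"],o["t"])
d=ctrl.get_image("wrist"); np.savez("pics/w2.npz",**d); cv2.imwrite("pics/w2.png",d["pixels"])
```

```text
[491.89803723 -34.29498163  91.36763848] 59.658138653957714 [-0.5725268  -0.53795956  0.49711197] 24.004926063647122 [-0.23585595 -0.02643419 -0.02775556] 4.65
```

View pics/w2.png

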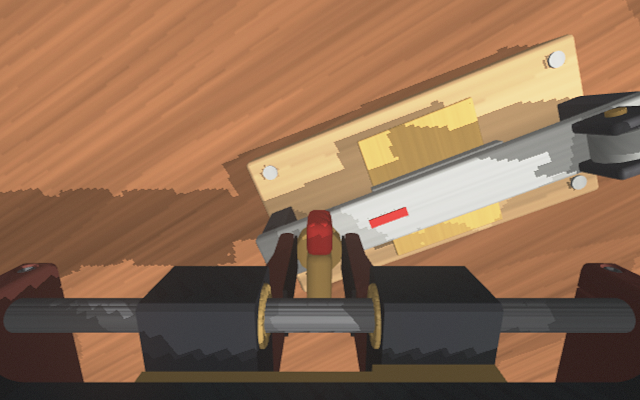

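The fingers have stopped at 24 mm, on the round hub below the wing, whose red end is at (319,230). I'll open slightly, rise 5 mm and close again.

Call:
{"fn": "carry_out", "kwargs": {"commands": [[0,0,0,0,0,0],[-0.003,0,0,0,0,0],[-0.002,0,0,0,0,0],[0,0,0,0,0,0]], "grip": 0.6}}

```text
t: 5.2
ee_pos: [492.1, -34.0, 96.8]
orientation: [0.414, 1.525, -0.415]
ft_force: [-0.2, 0.3, 0.3]
width: 35.0
```

Call:
{"fn": "carry_out", "kwargs": {"commands": [[0,0,0,0,0,0],[0,0,0,0,0,0],[0,0,0,0,0,0],[0,0,0,0,0,0],[0,0,0,0,0,0]], "grip": 1}}

```text
t: 5.82
ee_pos: [492.0, -34.3, 96.8]
orientation: [0.414, 1.525, -0.416]
ft_force: [-0.8, -0.5, 0.6]
width: 11.9
```

Run:
```python
from h import *; from workcell import ctrl
o=ctrl.get_obs(); p,R=pose(o); print(p,np.degrees(np.arctan2(R[1,1],R[0,1])),o["ft_force"],o["width"],o["moment"],o["t"])
```

```text
[491.95311721 -34.29804874  96.79551684] 59.625314927405284 [-0.81285174 -0.48963464  0.62051051] 11.928386184239692 [-0.07969674 -0.03881845 -0.18897044] 5.825
```

Call:
{"fn": "carry_out", "kwargs": {"commands": [[0,0,0,8,0,0],[0,0,0,8,0,0],[0,0,0,8,0,0],[0,0,0,8,0,0],[0,0,0,8,0,0],[0,0,0,8,0,0],[0,0,0,8,0,0],[0,0,0,0,0,0]]}}

```text
t: 6.82
ee_pos: [490.9, -34.9, 96.8]
orientation: [1.179, 1.222, -1.181]
ft_force: [-0.3, -1.4, 1.2]
width: 12.0
```

Run:
```python
from h import *; from workcell import ctrl
o=ctrl.get_obs(); p,R=pose(o); print(p,np.degrees(np.arctan2(R[1,1],R[0,1])),o["ft_force"],o["width"],o["moment"],o["t"])
d=ctrl.get_image("wrist"); np.savez("pics/w3.npz",**d); cv2.imwrite("pics/w3.png",d["pixels"])
```

```text
[490.91053318 -34.93745917  96.77774977] 2.2065566991957106 [-0.26465545 -1.38747492  1.20501294] 12.047482230390857 [-0.23723647  0.02911218 -0.16428192] 6.825
```

Call:
{"fn": "carry_out", "kwargs": {"commands": [[0,0,0,5,0,0],[0,0,0,5,0,0],[0,0,0,0,0,0],[0,0,0,0,0,0]]}}

```text
t: 7.38
ee_pos: [490.7, -34.9, 96.8]
orientation: [1.3, 1.142, -1.302]
ft_force: [-0.5, -0.9, 0.7]
width: 11.7
```

Run:
```python
from h import *; from workcell import ctrl
o=ctrl.get_obs(); p,R=pose(o); print(p,np.degrees(np.arctan2(R[1,1],R[0,1])),o["ft_force"],o["width"],o["moment"],o["t"])
d=ctrl.get_image("wrist"); np.savez("pics/w3.npz",**d); x=d["pixels"]; cv2.imwrite("pics/w3.png",x)
```

```text
[490.71135828 -34.91807794  96.77786341] -7.265860870135612 [-0.45212038 -0.88926157  0.67238425] 11.718271184440114 [-0.31510447  0.06184236 -0.13494769] 7.375
```

View pics/w3.png

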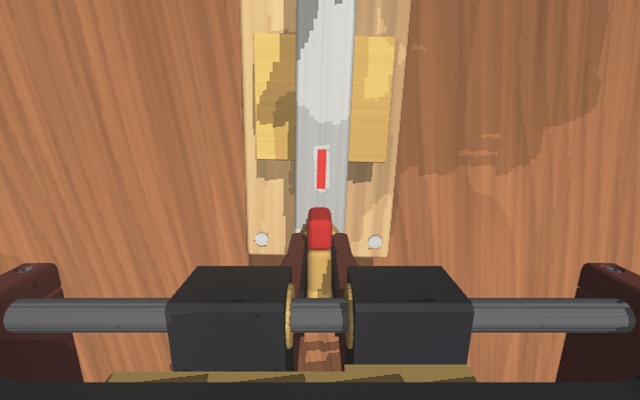

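Wrist view: the mark at (321,168) and bridge edges at x≈298 and 349 are now nearly aligned with the gripper. I'll measure the remaining angle from the bridge edges.

Run:
```python
from h import *
d=dict(np.load("pics/w3.npz")); h=cv2.cvtColor(d["pixels"],cv2.COLOR_BGR2HSV)
L=[];Rr=[]
for r in range(5,215,3):
    g=[c for c in range(280,370) if h[r,c,1]<45]
    if len(g)>25: L.append((g[0]-.5,r)); Rr.append((g[-1]+.5,r))
def fit(P,z=80):
    Q=np.array([plane(d,q,z)[:2] for q in P]); vx,vy,x,y=cv2.fitLine(Q.astype(np.float32),cv2.DIST_HUBER,0,.01,.01).ravel()
    if vy<0: vx,vy=-vx,-vy
    return np.degrees(np.arctan2(vy,vx)),(x,y),np.array(Q)
print(len(L),L[::12],Rr[::12])
print("left",fit(L)[:2],"right",fit(Rr)[:2])
m=cv2.inRange(h,(0,170,150),(6,255,255)); ys,xs=np.nonzero(m[140:196,300:340]); P=[(xs[ys==r].mean()+300,r+140) for r in np.unique(ys)]
a,c,Q=fit(P); print("mark",a,Q.mean(0))
for n in((490.7,-34.9),(490.9,-33.6)): v=Q.mean(0)-n; print("nut->mark dir",np.degrees(np.arctan2(v[1],v[0])))
```

```text
70 [(296.5, 5), (296.5, 41), (295.5, 77), (295.5, 113), (295.5, 149), (294.5, 185)] [(355.5, 5), (353.5, 41), (351.5, 77), (349.5, 113), (347.5, 149), (346.5, 185)]
left (np.float32(80.94259), (np.float32(488.24133), np.float32(39.981514))) right (np.float32(81.06107), (np.float32(517.2365), np.float32(36.27955)))
mark 81.44065 [497.97500455   7.63727292]
nut->mark dir 80.29479749425342
nut->mark dir 80.26465007887184
```

Call:
{"fn": "carry_out", "kwargs": {"commands": [[0,0,0,1.8,0,0],[0,0,0,0,0,0],[0,0,0,0,0,0]]}}

```text
t: 7.8
ee_pos: [490.7, -34.9, 96.8]
orientation: [1.322, 1.125, -1.325]
ft_force: [-0.5, -0.8, 1.3]
width: 11.9
```

Run:
```python
from h import *; from workcell import ctrl
o=ctrl.get_obs(); p,R=pose(o); print(p,np.degrees(np.arctan2(R[1,1],R[0,1])),o["ft_force"],o["width"],o["moment"],o["t"])
```

```text
[490.68892089 -34.90169564  96.79921891] -9.051484142674406 [-0.47429194 -0.76027     1.31369647] 11.870535156257844 [-0.23195458  0.10756324  0.01458553] 7.8
```

Jaw angle is −9.05°, against a bridge-derived target of −8.9°, so the nut is set. Next I release it, rise and check.

Call:
{"fn": "carry_out", "kwargs": {"commands": [[0,0,0,0,0,0],[0,0,0,0,0,0],[0,0,0,0,0,0],[0,0,0,0,0,0]], "grip": 0.5}}

```text
t: 8.3
ee_pos: [490.9, -34.7, 96.7]
orientation: [1.323, 1.125, -1.324]
ft_force: [0.0, -0.9, 0.7]
width: 43.7
```

Call:
{"fn": "carry_out", "kwargs": {"commands": [[-0.02,0,0,0,0,0],[-0.04,0,0,0,0,0],[-0.04,0,0,0,0,0],[-0.035,0,0,0,0,0],[0,0,0,0,0,0]]}}

```text
t: 8.93
ee_pos: [490.2, -34.0, 235.0]
orientation: [1.322, 1.127, -1.326]
ft_force: [0.9, -0.7, -0.2]
width: 43.9
```

Run:
```python
from h import *; from workcell import ctrl
o=ctrl.get_obs(); p,R=pose(o); print(p,np.degrees(np.arctan2(R[1,1],R[0,1])),o["width"],o["t"])
d=ctrl.get_image("wrist"); np.savez("pics/w4.npz",**d); x=d["pixels"]
print(proj(d,[490.8,-34,118]))
u,v=proj(d,[490.8,-34,118]).astype(int); x0,y0=u-65,max(v-70,0); print(x0,y0)
cv2.imwrite("pics/w4.png",np.hstack([cv2.resize(x[y0:y0+100,x0:x0+130],None,fx=6,fy=6,interpolation=cv2.INTER_NEAREST)]))
for r in plan(p,R,[503.5+70*.1564,45.2+70*.9877,235],down(-9),4): print(r)
```

```text
[490.17622639 -33.96589421 235.02127277] -9.05459269136356 43.90744521504395 8.925
[318.79164722 199.09536984]
253 129
[-0.0001, 0.0002, -0.0376, -0.01, 0.05, -0.02]
[-0.0001, 0.0002, -0.0376, -0.01, 0.05, -0.02]
[-0.0001, 0.0002, -0.0376, -0.01, 0.05, -0.02]
[-0.0, 0.0002, -0.0376, -0.01, 0.05, -0.02]
```

View pics/w4.png

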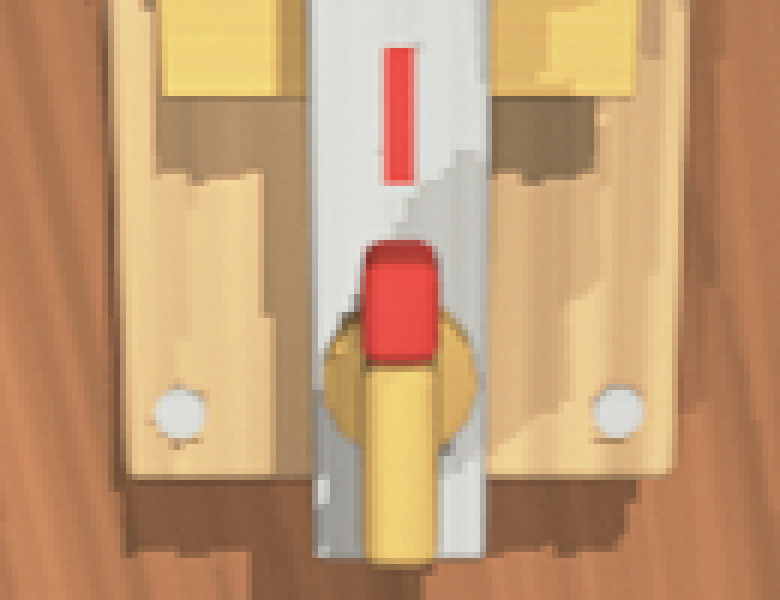

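The crop shows the wing parallel to the bridge edges, with its red end (400,300) pointing at the mark (399,115). Now I close the fingers and go to the nut side of the lever.

Call:
{"fn": "carry_out", "kwargs": {"commands": [[0,0,-0.037,0,0,0],[0,0,-0.037,0,0,0],[0,0,-0.037,0,0,0],[0,0,-0.037,0,0,0],[0,0,0,0,0,0],[0,0,0,0,0,0]], "grip": 1}}

```text
t: 9.72
ee_pos: [507.9, 114.8, 223.4]
orientation: [1.312, 1.136, -1.341]
ft_force: [0.6, -0.3, -0.3]
width: 0.3
```

```bash
cat >> h.py <<'E'
O=np.array([503.5,45.2]); Yc=np.array([.1564,.9877]); Xc=np.array([.9877,-.1564])
def loc(p): return np.array([(p[:2]-O)@Xc,(p[:2]-O)@Yc,p[2]])
E
python3 - <<'E'
from h import *; from workcell import ctrl
o=ctrl.get_obs(); p,R=pose(o); print(loc(p),np.degrees(np.arctan2(R[1,1],R[0,1])),o["width"],o["t"])
t=ctrl.get_image("top"); s=ctrl.get_image("scene"); d=ctrl.get_image("wrist")
cv2.imwrite("pics/v5.png",np.hstack([cv2.resize(s["pixels"][140:290,280:420],None,fx=2.8,fy=2.8),cv2.resize(d["pixels"][:,100:540],None,fx=.85,fy=1.05)]))
for n,q,r in(("top",t,(240,190,300,240)),("scene",s,(300,160,400,270)),("wrist",d,(0,0,640,400))): print(n,[(int(a),c,b) for a,c,b in blobs(q["pixels"],(105,150,60),(130,255,255),r,10)[0]])
for a in(75,66): 
  P=np.array([0,80+103*np.cos(np.radians(a)),92+103*np.sin(np.radians(a))]); W=[*(O+P[1]*Yc),P[2]]; print(a,proj(s,W),proj(d,W))
E
```

```text
[ -6.55046043  69.40348473 223.43834238] -9.14429604614529 0.2607564883697956 9.725
top []
scene [(35, array([357. , 201.6]), array([354, 199,   7,   7]))]
wrist [(376, array([329.8, 165.6]), array([315, 159,  29,  16]))]
75 [356.54682492 197.54926318] [328.64722792 173.53838244]
66 [359.50809627 204.26074573] [328.62305976 147.5476455 ]
```

View pics/v5.png

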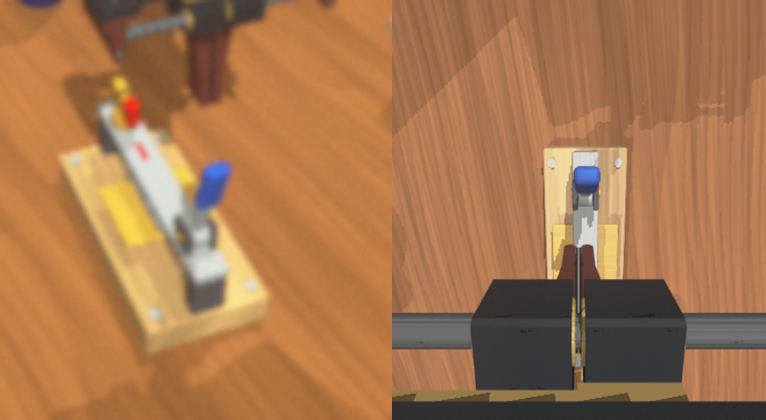

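The view shows the lever still open at about 73°, with its blue tip at (585,180) in the right half, and the closed fingers on its nut side. The fingers sit about 6.5 mm off centre; I'll correct that and descend.

Call:
{"fn": "carry_out", "kwargs": {"commands": [[0.014,0.003,0,0,0,0],[0.014,0.003,0,0,0,0],[0.013,0.001,0,0,0,0],[0,0,0,0,0,0]]}}

```text
t: 10.38
ee_pos: [514.7, 111.0, 179.6]
orientation: [1.316, 1.133, -1.344]
ft_force: [-0.3, -0.3, 1.2]
width: 0.5
```

```bash
cat > lev.py <<'E'
from h import *; from workcell import ctrl; import sys
# rows along the arc: fingertip corner (centre+10 in y) on lever's upper face, radius s; angles a list
o=ctrl.get_obs(); p,R=pose(o); l=loc(p); print(l.round(1),o["ft_force"].round(1),"phi",np.degrees(np.arctan2(R[1,1],R[0,1])).round(2),"tilt",R[2].round(3),o["t"])
s=float(sys.argv[1])
for a in map(float,sys.argv[2:]):
    c,n=np.cos(np.radians(a)),np.sin(np.radians(a)); P=np.array([0,80+s*c-6*n-10,92+s*n+6*c]); dl=P-l
    dw=np.array([*(dl[0]*Xc+dl[1]*Yc),dl[2]]); print(a,P.round(1),(R.T@dw/1000).round(4)); l=P
E
python3 lev.py 90 75 68 61 54 47 40
```

```text
[  0.7  66.7 179.6] [-0.3 -0.3  1.2] phi -9.39 tilt [-1.    -0.015  0.009] 10.375
75.0 [  0.   87.5 180.5] [-0.0011 -0.0009 -0.0208]
68.0 [  0.   98.2 177.7] [ 0.0027 -0.     -0.0107]
61.0 [  0.  108.4 173.6] [ 0.004  -0.     -0.0103]
54.0 [  0.  118.  168.3] [ 0.0052  0.     -0.0097]
47.0 [  0.  127.  161.9] [ 0.0063  0.     -0.009 ]
40.0 [  0.  135.1 154.4] [ 0.0074  0.0001 -0.0082]
```

Call:
{"fn": "carry_out", "kwargs": {"commands": [[-0.001,-0.001,-0.02,0,0,0],[0.003,0,-0.011,0,0,0],[0.004,0,-0.01,0,0,0],[0.005,0,-0.01,0,0,0],[0.006,0,-0.009,0,0,0],[0.007,0,-0.008,0,0,0]]}}

```text
t: 11.12
ee_pos: [524.6, 180.6, 154.6]
orientation: [1.309, 1.13, -1.344]
ft_force: [-0.4, -6.3, 1.9]
width: 0.3
```

```bash
python3 lev.py 90 45 40 35 30 25 20 15 10
```

```text
[ -0.4 137.  154.6] [-0.4 -6.3  1.9] phi -9.2 tilt [-1.    -0.014  0.015] 11.125
45.0 [  0.  129.4 159.9] [-0.0052  0.0003  0.0077]
40.0 [  0.  135.1 154.4] [ 0.0054  0.0001 -0.0058]
35.0 [  0.  140.3 148.5] [ 0.0058  0.0001 -0.0053]
30.0 [  0.  144.9 142.2] [ 0.0063  0.0001 -0.0048]
25.0 [  0.  149.  135.5] [ 0.0067  0.0001 -0.0042]
20.0 [  0.  152.5 128.4] [ 0.007   0.0001 -0.0036]
15.0 [  0.  155.4 121.1] [ 0.0073  0.0001 -0.003 ]
10.0 [  0.  157.6 113.5] [ 0.0075  0.0001 -0.0023]
```

Call:
{"fn": "carry_out", "kwargs": {"commands": [[0.006,0,-0.004,0,0,0],[0.006,0,-0.005,0,0,0],[0.007,0,-0.004,0,0,0],[0.007,0,-0.004,0,0,0],[0.007,0,-0.003,0,0,0],[0.007,0,-0.002,0,0,0]]}}

```text
t: 11.88
ee_pos: [528.2, 203.3, 113.4]
orientation: [1.307, 1.129, -1.342]
ft_force: [-2.0, -5.4, 6.9]
width: 0.4
```

```bash
python3 lev.py 90 10 5 0 -2
```

```text
[ -0.4 160.  113.4] [-2.  -5.4  6.9] phi -9.07 tilt [-1.    -0.012  0.016] 11.875
10.0 [  0.  157.6 113.5] [-0.0001  0.0004  0.0024]
5.0 [  0.  159.1 105.8] [ 0.0077  0.0001 -0.0017]
0.0 [  0. 160.  98.] [ 0.0078  0.0001 -0.001 ]
-2.0 [  0.  160.2  94.9] [ 0.0031  0.     -0.0002]
```

Call:
{"fn": "carry_out", "kwargs": {"commands": [[0.007,0,0,0,0,0],[0.006,0,0,0,0,0],[0.004,0,0,0,0,0],[0.003,0,0,0,0,0]]}}

```text
t: 12.38
ee_pos: [528.8, 205.5, 98.0]
orientation: [1.31, 1.129, -1.34]
ft_force: [-13.4, -10.2, 46.7]
width: 0.2
```

```bash
python3 lev.py 90 0 -2
```

```text
[-1.000e-01  1.622e+02  9.800e+01] [-13.4 -10.2  46.7] phi -9.11 tilt [-1.    -0.011  0.013] 12.375
0.0 [  0. 160.  98.] [0.     0.0001 0.0022]
-2.0 [  0.  160.2  94.9] [ 0.0031  0.     -0.0002]
```

At z = 98 mm the force rose to 47 N, so the lever is on its stop. I'll lift off and check.

Call:
{"fn": "carry_out", "kwargs": {"commands": [[-0.005,0,0,0,0,0],[-0.03,0,0,0,0,0],[-0.04,0,0,0,0,0],[-0.04,0,0,0,0,0],[-0.02,0,0.04,0,0,0],[0,0,0.05,0,0,0],[0,0,0.05,0,0,0],[0,0,0,0,0,0]]}}

```text
t: 13.38
ee_pos: [510.3, 72.0, 238.1]
orientation: [1.321, 1.132, -1.33]
ft_force: [-0.3, 0.6, -0.1]
width: 0.5
```

Run:
```python
from h import *; from workcell import ctrl
o=ctrl.get_obs(); p,R=pose(o); print(loc(p),o["ft_force"],o["t"])
t=ctrl.get_image("top"); s=ctrl.get_image("scene"); d=ctrl.get_image("wrist"); np.savez("pics/w6.npz",**d); np.savez("pics/s6.npz",**s)
cv2.imwrite("pics/v6.png",np.hstack([cv2.resize(s["pixels"][140:290,280:420],None,fx=2.8,fy=2.8),cv2.resize(d["pixels"][:,100:540],None,fx=.85,fy=1.05)]))
for n,q,r in(("scene",s,(300,160,400,290)),("wrist",d,(0,0,640,400))): print(n,[(int(a),c,b) for a,c,b in blobs(q["pixels"],(105,150,60),(130,255,255),r,10)[0]])
for a in(0,5):
  for rad in(48,103):
    c,n=np.cos(np.radians(a)),np.sin(np.radians(a)); y,z=80+rad*c-6*n,92+rad*n+6*c; W=[*(O+y*Yc),z]; print(a,rad,proj(s,W),proj(d,W))
g=[(int(a),c) for a,c,b in blobs(t["pixels"],(0,40,20),(15,255,110),(455,140,515,200),60)[0]]; g0=[(int(a),c) for a,c,b in blobs(dict(np.load("pics/top0.npz"))["pixels"],(0,40,20),(15,255,110),(455,140,515,200),60)[0]]; print("ring",g,g0)
```

```text
[  2.53269433  27.51170784 238.0955968 ] [-0.30650916  0.55542608 -0.13423723] 13.375
scene [(137, array([363.8, 246.6]), array([356, 238,  16,  19]))]
wrist [(1340, array([316. ,  50.7]), array([306,  19,  21,  65]))]
0 48 [358.48669837 235.51678559] [315.95963879  85.74756309]
0 103 [369.51624487 254.0934304 ] [315.84818203  16.59925075]
5 48 [358.45182032 233.99431757] [315.89464189  86.13652637]
5 103 [369.6304759  250.97902934] [315.6933528   14.48984747]
ring [(227, array([492.4, 155.3])), (336, array([473.4, 178.4]))] [(83, array([489.5, 152.9])), (223, array([473.1, 178.7]))]
```

View pics/v6.png

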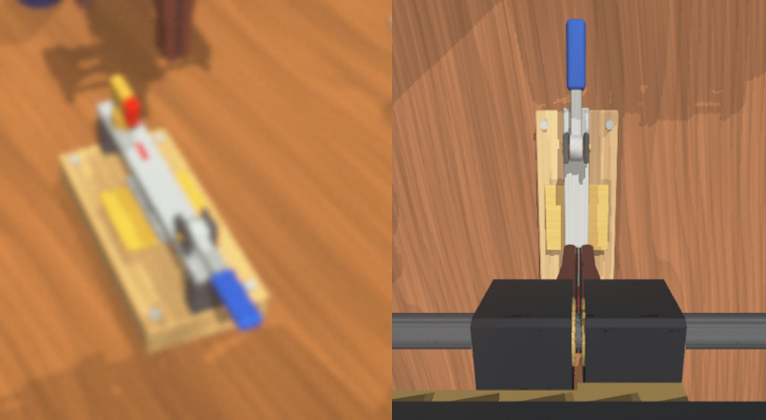

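The view shows the blue lever level over the +y end, with its wrist-image blob at rows 19–84 against 17–86 predicted for closed. The wing still points at the mark, and the arm is clear.

```bash
python3 -c "
from workcell import ctrl
print(ctrl.close_job())"
```

```text
the job is handed in; nothing more can be done
None
```

The blank is secured and the job is handed in. With the lever still open, I turned the wing nut about 68.7° clockwise until its red end pointed at the mark. I then folded the blue lever down to its stop. The robot took about 13.5 s of the 42 s allowed.

- **Nut:** the gripper's final angle put the red end about 0.15° off the bridge direction I measured. After release, the image showed the wing parallel to the bridge and pointing at the mark; the picture after the lever closed looks the same.
- **Lever:** it met the stop at about 47 N of fingertip push. After I lifted off, the blue grip matched the predicted closed position within about 2–3 px, and it stayed down with the arm clear.
- **First grip:** my first close on the nut stopped at 24 mm on its round hub. I opened, rose 5 mm and gripped the wing properly at 12 mm.
- **Ring clamp:** I never worked near it, though my first pass moved along its side of the bench. The pixel check before and after is weak. One end agreed within 0.5 px, but the other end's blob differed in size and shifted 3–4 px. I put that down to the arm's shadow and did not confirm it with another picture.

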